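Load the press bed and switch on the locked power toggle

ROBOT

A 6-joint arm with a two-finger parallel gripper is mounted at the origin on the work surface. World frame = base frame: x ahead of the robot, y to its left, z up, the work surface at z = 0. Lengths are in mm, angles in rad, forces in N, time in s.
With the tool pointing down it reaches from about 350 to 800 mm from the base axis. Payload 7.3 kg.
Tool frame: the origin (TCP) lies between the finger pads; the fingertips stand 25 mm ahead of it and the grasp point (between the pads) lies 6 mm ahead of it (ctrl.nose_length is the distance from the TCP to the fingertips, in mm); z points along the fingers, y is the direction in which the jaws open and shut (so a half turn about z gives the same grasp; the last joint's range is limited). The gripper opens to 85 mm and grips with 20 to 120 N. Pads are 22 mm wide; open, the fingers measure 114 mm over their backs; the gripper's body (76 mm by 85 mm) begins 54 mm behind the grasp point. The pads swing forward as they close: fully open they stand 13 mm farther back than shut.
Start: joints at [1.06, 0.342, 1.524, -0, 1.275, -0.146], TCP at [187.286, 490.475, 256.322] pointing down, gripper open.
Joint ranges: [-2.53, 2.53], [-0.77, 2.02], [0.04, 2.7], [-1, 4.14], [0.28, 2.66], [-3.11, 3.11]. Speed limits (rad/s): [2.57, 2.57, 3.14, 3.14, 3.14, 3.14].

INTERFACE

Orientations are given as a unit quaternion [x, y, z, w].
In Python, from plant import status, imaging, ctrl gives the robot as it stands.
- The arm moves only by the shell command python3 -m pendant 'ROWS' [OPENING] [FORCE]. ROWS is JSON, a list of rows, each a list of 2 entries, a list of its own where there are three numbers: the shift along the world's x, y, z in m, then the turn about the world's z in degrees. A call has 1 to 8 rows; each row shifts and turns the pose as measured when the row begins; what a row does not reach is not made up. A row lasts 1/8 s, in which the tool goes at most 62.5 mm and 10.7 degrees, less where a joint would pass 70% of its speed; a pose out of reach is approached as far as the arm can. A call with a gripper value outside its range is refused whole. OPENING is the opening, from 0 (shut) to 1 (fully open), set as the call begins (- or left out, the last holds). The fingers move at their own pace and stop on an object; FORCE is the grip in N (left out, the last holds). Time passes only in rows, so rows that do not move let the fingers close. It gives the time, the measured TCP pose, the force and the opening at its end, in the units of the state.
- status.get_state(): the state, without advancing time (a new reading comes with each control period).
- imaging.read_camera(name): name is "scene" or "top" or "wrist"; returns a dict with "img" (420x560x3 uint8, red, green, blue), "fx", "fy", "cx", "cy" (pixels), "dist_coeffs" ([k1, k2, p1, p2, k3] as OpenCV has them; the pictures are not rectified), "origin" and "rotation" of the camera in the world; the wrist camera has in their place "T_tool_cam" (4x4, takes a point from camera to tool coordinates, whose origin is the TCP and whose axes are the flange's). Camera axes: x right, y up, looking along -z (the intrinsics and any distortion apply to the point x, -y, -z); pixel columns grow to the right and rows downward; lengths in mm; the calibration is good to about 2 mm. A picture is of the moment at which its call begins: read the wrist's pose just before it. There is no depth.
- ctrl.job_done(): hands the job in, once; it reports no verdict.
The state is a dict: "clock": time; "joints": joint angles; "qd": joint speeds; "joint_efforts": joint torques, N m; "eef_pos": TCP position; "tool_rot": TCP orientation; "force": force on the tool from outside, world axes, zero at the start; "moment": the same for the moment, N m; "width": finger opening in mm.
Only numpy, scipy, OpenCV 4.12 (cv2) and the standard library are available. Lean on these libraries where they do the work, as an engineer would, in place of code of your own. Each camera call takes 0.05 s, during which the arm holds its last target.

TASK

Get the heat press ready: without lifting it off the bed, tip the wooden block over so that its face with the inlaid hexagon is up, and slide it until it sits flush against the bed's stop bar. Only then switch the power on: pull the locking toggle outward, flip it right over to its other side and let it drop back into its lock. Leave the other things where they are.

Things in the scene. Friction and masses are not known exactly. Their poses are not given: they have to be found in the camera images.
- bed: Fixed pulled-out bed of a heat press: aluminium plate with a black rubber pad, yaw varies. Origin on the table; the plate spans x = -120 to +150 mm, y = -110 to +110 mm; the pad top is 22 mm above the origin. The stop bar, an aluminium bar along y at the -x edge (nearer the robot), stands 18 mm above the pad; its flat inner face is at x = -105 mm.
- block: Loose wooden block, 60 (x) by 120 (y) by 80 mm (z), about 0.4 kg, a dark hexagon outline 60 mm wide inlaid in its +x face. Origin at its centre. It starts standing on the pad 80 mm high, hexagon away from the stop bar, long side roughly along the bar. Pushed near its top towards the bar it tips over its lower edge and falls on past 37 deg, to lie 60 mm high, 30 to 60 mm short of the bar. Pushed low it slides.
- pivot (a point): Point on the pivot of the locking toggle, fixed to the power box (blue box 150 mm (x) by 170 mm (y) by 74 mm high, steel top plate); 85 mm above the table over the box's centre. Axes are the box's own (its yaw varies): the bat swings about the x axis, in the y-z plane.
- bat_grip (a point): Point on the axis of the toggle bat, 100 mm from the pivot when the bat is in. The bat, round, points out from the pivot along this z axis (x axis = swing axis): steel stem 12 mm thick, then a black grip widening from 14 mm (60 mm from the pivot) to 23 mm (118 mm from it), ending 131 mm from the pivot. Locking cheeks and cross pin stay within 50 mm of the pivot.
- toggle (a joint): Swing of the bat, rad: 0 = off, leaning 0.5 rad from upright towards the box's -y; 1.0 = on, leaning 0.5 rad towards its +y. A cross pin between steel teeth blocks the swing unless the bat is pulled out; it stays where it is left.
- pull (a joint): How far the bat is pulled out along its own axis, m: 0 = in (locked), 0.020 = fully out. A spring draws it in, 5 N at 0 and 10 N at full travel. From about 13 mm out the pin clears the teeth; it drops back in only within about 0.08 rad of either end of the swing.
- coasters: Bystander: stack of wooden hexagonal coasters, 94 mm wide, 36 mm high; origin at the centre of its underside.
- tape: Bystander: cardboard ring, 90 mm across, 25 mm high; origin at the centre of its underside.
- mug: Bystander: white mug, 76 mm across, 85 mm high; origin at the centre of its underside.
- scraper: Bystander: flat spatula, 200 mm long, lying on the table.
Mind the look-alikes: they are no part of the job. Leave any pink look-alike of the block alone. There is more than one size of the part that bears pivot; the job needs the larger.

How it is judged:
By the outcome, as a careful person would: the job done as asked, in the order asked, and still so for the second after the job is handed in, with the robot touching nothing.
It also fails if it takes over 61 s, if anything falls off the work surface, if the arm or the gripper's body presses on something with over 40 N, if the wrist force passes 120 N, or if a joint passes its speed limit or range.

## Working session

There is one attempt and no reset: what is moved stays moved. The work goes in short steps, Python scripts to look and compute and a shell command to move; the robot and the scene stay as the last step left them, time stands still between calls to the robot, and variables do not carry over. Pictures are saved under pics/ and viewed, and the job is handed in when it is done.

```bash
ls; mkdir -p pics; python3 - <<'E'
from plant import status, imaging, ctrl
import cv2
print(status.get_state()); print(ctrl.nose_length)
for n in ("scene","top","wrist"):
    c=imaging.read_camera(n); cv2.imwrite(f"pics/{n}0.png",c["img"][:,:,::-1])
    print(n,{k:v for k,v in c.items() if k!="img"})
E
```

```text
pics
{'clock': 0.0, 'joints': array([ 1.05998792e+00,  3.42736855e-01,  1.52500672e+00,  1.12291392e-06,
        1.27538951e+00, -1.45992685e-01]), 'qd': array([-7.76195593e-04, -2.25123631e-04,  4.45552238e-04, -3.49906820e-04,
       -3.69204692e-05,  8.71185209e-04]), 'joint_efforts': array([-9.92637142e-04, -4.33666813e+01, -2.46012980e+01, -2.34248300e-04,
        7.95212982e-03,  4.66554820e-05]), 'eef_pos': array([187.10806119, 490.14617838, 255.62218427]), 'tool_rot': array([ 1.81398118e-01,  9.83409441e-01, -7.28882501e-04, -2.48925832e-04]), 'force': array([-0.0856904 ,  0.15716888,  0.25382448]), 'moment': array([ 0.00730136, -0.05657595, -0.03691033]), 'width': 85.05947549072188}
25.0
scene {'fx': 425.55014810788083, 'fy': 425.55014810788083, 'cx': 288.84965695117825, 'cy': 209.56194554043228, 'dist_coeffs': array([-0.00411043,  0.        ,  0.        ,  0.        ,  0.        ]), 'origin': array([1206.008931  , -488.22898425, 1233.99670636]), 'rotation': array([0.27238628, 0.13419632, 0.40989827, 0.86010492])}
top {'fx': 411.22922602767846, 'fy': 411.22922602767846, 'cx': 277.7977470811626, 'cy': 210.29111144453128, 'dist_coeffs': array([-0.05920273,  0.        ,  0.        ,  0.        ,  0.        ]), 'origin': array([ 325.13816079,   25.71729032, 1587.07068791]), 'rotation': array([ 0.05603032, -0.06525439, -0.69799366,  0.71092006])}
wrist {'fx': 322.16121310206836, 'fy': 322.16121310206836, 'cx': 282.61337910559246, 'cy': 209.07450909498056, 'dist_coeffs': array([0.02544311, 0.        , 0.        , 0.        , 0.        ]), 'T_tool_cam': array([[ 9.15208090e-04,  9.48983399e-01,  3.15324708e-01,
         8.05233437e+01],
       [ 9.99999567e-01, -9.20870873e-04, -1.31028502e-04,
        -2.86937323e-01],
       [ 1.66029466e-04,  3.15324692e-01, -9.48983831e-01,
        -1.16985368e+02],
       [ 0.00000000e+00,  0.00000000e+00,  0.00000000e+00,
         1.00000000e+00]])}
```

View pics/scene0.png

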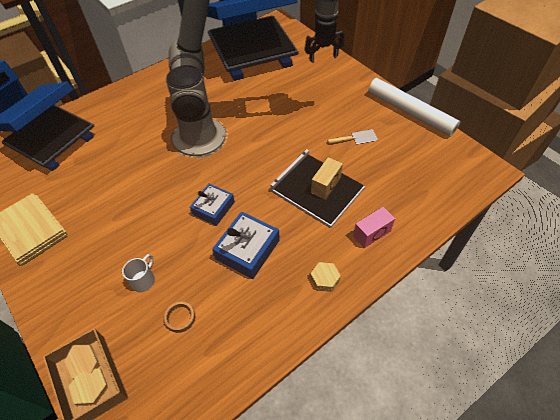

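View pics/top0.png

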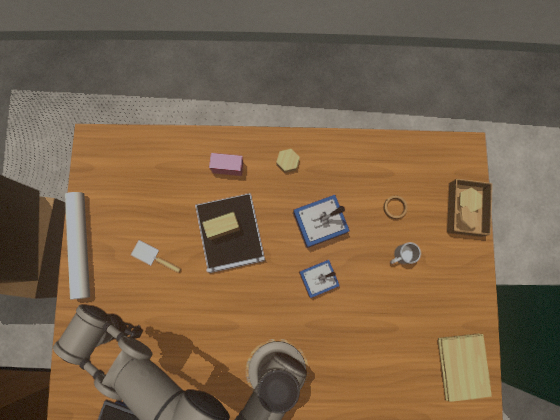

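View pics/wrist0.png

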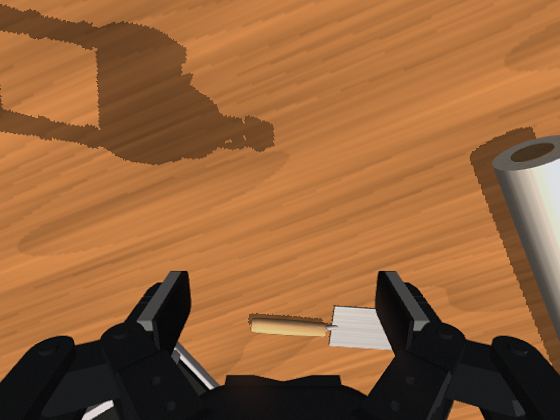

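The scene view shows the bed near (318,187) with the block on it at (327,178), the large box at (246,243), the small look-alike box at (212,203), and the pink look-alike block at (375,227). In the top view the bed is at (230,232), the block at (221,225) and the large box at (321,221), with the bat pointing right to (343,210). I'll zoom in next.

```bash
python3 - <<'E'
import cv2,numpy as np
t=cv2.imread("pics/top0.png"); s=cv2.imread("pics/scene0.png")
a=cv2.resize(t[185:280,190:355],None,fx=4.8,fy=4.8,interpolation=cv2.INTER_CUBIC); cv2.imwrite("pics/top_z.png",a)
b=cv2.resize(s[140:280,205:375],None,fx=4.2,fy=4.2,interpolation=cv2.INTER_CUBIC); cv2.imwrite("pics/scene_z.png",b)
E
```

```text
(no output)
```

View pics/top_z.png

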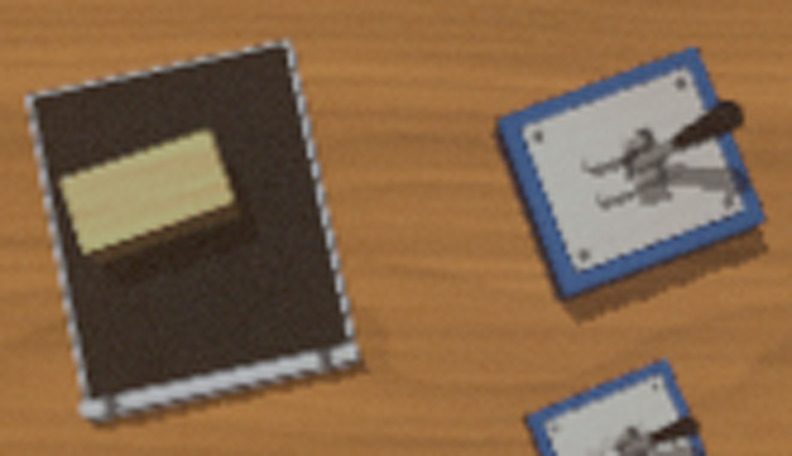

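View pics/scene_z.png

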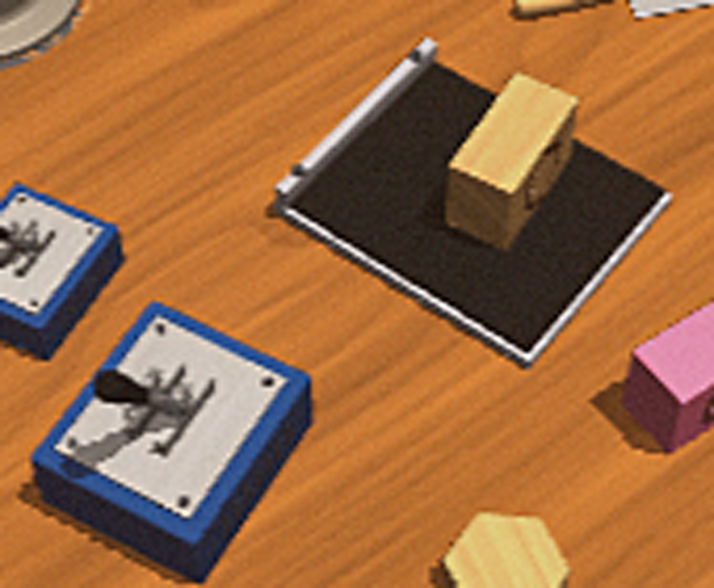

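```bash
cat > h.py <<'E'
import cv2,numpy as np
from scipy.spatial.transform import Rotation as R
from plant import status, imaging, ctrl
def pose(c):
    if "origin" in c: return R.from_quat(c["rotation"]).as_matrix(),np.array(c["origin"],float)
    s=status.get_state(); Rt=R.from_quat(s["tool_rot"]).as_matrix(); T=c["T_tool_cam"]
    return Rt@T[:3,:3], s["eef_pos"]+Rt@T[:3,3]
def rays(c,uv):
    K=np.array([[c["fx"],0,c["cx"]],[0,c["fy"],c["cy"]],[0,0,1]])
    p=cv2.undistortPoints(np.array(uv,float).reshape(-1,1,2),K,c["dist_coeffs"]).reshape(-1,2)
    d=np.c_[p[:,0],-p[:,1],-np.ones(len(p))]; M,o=pose(c)
    return o,d@M.T
def onz(c,uv,z):
    o,d=rays(c,uv); return o+d*((z-o[2])/d[:,2])[:,None]
def proj(c,P):
    M,o=pose(c); q=(np.atleast_2d(P)-o)@M; q=q*[1,-1,-1]
    K=np.array([[c["fx"],0,c["cx"]],[0,c["fy"],c["cy"]],[0,0,1]])
    return cv2.projectPoints(q,np.zeros(3),np.zeros(3),K,c["dist_coeffs"])[0].reshape(-1,2)
def tri(c1,u1,c2,u2):
    o1,d1=rays(c1,[u1]);o2,d2=rays(c2,[u2]);d1=d1[0]/np.linalg.norm(d1[0]);d2=d2[0]/np.linalg.norm(d2[0])
    t=np.linalg.lstsq(np.c_[d1,-d2],o2-o1,rcond=None)[0]
    a,b=o1+d1*t[0],o2+d2*t[1]; return (a+b)/2,np.linalg.norm(a-b)
E
python3 - <<'E'
from h import *
np.set_printoptions(precision=1,suppress=True)
T=imaging.read_camera("top");S=imaging.read_camera("scene")
ft=lambda L:(np.array(L)+.5)/4.8-.5+[190,185]
fs=lambda L:(np.array(L)+.5)/4.2-.5+[205,140]
def rep(n,P):
    e=np.roll(P,-1,0)-P
    print(n,P[:,:2].tolist(),"\n mean",P.mean(0),"len",np.linalg.norm(e[:,:2],axis=1),"ang",np.degrees(np.arctan2(e[:,1],e[:,0])))
rep("block T",onz(T,ft([(62,178),(211,130),(235,203),(84,256)]),102))
rep("block S",onz(S,fs([(517,73),(578,99),(515,192),(448,164)]),102))
rep("box T",onz(T,ft([(498,122),(697,47),(765,217),(565,298)]),74))
rep("box S",onz(S,fs([(155,304),(311,377),(200,546),(33,461)]),74))
rep("bed T",onz(T,ft([(27,97),(288,42),(357,355),(82,415)]),22))
rep("bed S",onz(S,fs([(432,45),(670,195),(527,362),(280,200)]),22))
print(tri(T,ft([(737,112)])[0],S,fs([(110,386)])[0]))
# masks
for n,c,z in(("T",T,74),("S",S,74)):
    hsv=cv2.cvtColor(c["img"],cv2.COLOR_RGB2HSV)
    m=cv2.inRange(hsv,(105,120,60),(125,255,255))
    k=[x for x in cv2.findContours(m,0,2)[0] if cv2.contourArea(x)>150]
    for x in k: print(n,cv2.boundingRect(x),cv2.contourArea(x))
E
```

```text
block T [[535.3528535051623, 282.1751978434807], [574.5341247579213, 170.29266031128859], [518.8099208313463, 150.13975166254033], [476.27565558460253, 262.7464870085083]] 
 mean [526.2 216.3 102. ] len [118.5  59.3 120.4  62.2] ang [ -70.7 -160.1  110.7   18.2]
block S [[484.29493967243934, 261.53171000988476], [538.6175450410751, 281.5421134829939], [579.5813781082146, 173.78644221044414], [523.1058759968355, 150.92444267979596]] 
 mean [531.4 216.9 102. ] len [ 57.9 115.3  60.9 117.2] ang [  20.2  -69.2 -158.   109.3]
box T [[589.922947816565, -49.95328307992842], [652.8236816774324, -205.85140286081295], [519.2488112328765, -257.91466650875947], [453.7957563536577, -102.90953695319996]] 
 mean [ 553.9 -154.2   74. ] len [168.1 143.4 168.3 146.1] ang [ -68.  -158.7  112.9   21.3]
box S [[468.14889435184875, -106.73453728213207], [600.4530606576176, -53.190718534806365], [663.9558979493677, -205.1320728047445], [527.7969554059239, -260.3316049839667]] 
 mean [ 565.1 -156.3   74. ] len [142.7 164.7 146.9 164.8] ang [  22.   -67.3 -157.9  111.2]
bed T [[612.0270261952804, 327.4246758854703], [661.459244034965, 118.32080482501658], [410.23390340840126, 56.72296727854942], [359.1303244275988, 271.5422341148397]] 
 mean [510.7 193.5  22. ] len [214.9 258.7 220.8 259. ] ang [ -76.7 -166.2  103.4   12.5]
bed S [[357.84749631798695, 277.11368856929386], [622.4342053883729, 322.0050219550424], [672.3728354603819, 110.66347948056676], [413.5555481930014, 57.56446680440564]] 
 mean [516.6 191.8  22. ] len [268.4 217.2 264.2 226.5] ang [   9.6  -76.7 -168.4  104.2]
(array([ 580.8, -213.1,  195.6]), np.float64(6.0108708754090125))
T (295, 195, 54, 51) 185.5
S (213, 212, 66, 58) 434.5
S (0, 81, 74, 50) 1482.5
S (0, 60, 19, 30) 177.5
S (209, 0, 88, 19) 812.0
```

The block is at about (529,216) with its yaw near 20°. The bed's yaw is near 13°, and the box centre is near (559,-155) with a yaw near 22°. The triangulated bat end at (581,-213,196) agrees with the expected (583,-213,200). I'll move over the bed and refine these with the wrist camera.

```bash
python3 -m pendant '[[[0.04,-0.03,0.005],5],[[0.045,-0.033,0.005],5],[[0.045,-0.033,0.005],5],[[0.045,-0.033,0],5],[[0.045,-0.033,0],5],[[0.045,-0.033,0],5],[[0.045,-0.033,0],4],[[0.03,-0.025,0],2]]' 1
cat > w.py <<'E'
import sys
from h import *
c=imaging.read_camera("wrist"); cv2.imwrite(f"pics/{sys.argv[1]}.png",c["img"][:,:,::-1])
import pickle; M,o=pose(c); pickle.dump({**c,"origin":o,"rotation":R.from_matrix(M).as_quat()},open(f"pics/{sys.argv[1]}.pkl","wb"))
s=status.get_state(); q=R.from_quat(s["tool_rot"]).as_matrix(); print(s["clock"],s["eef_pos"].round(1),"jawline",np.degrees(np.arctan2(q[1,1],q[0,1])).round(1),s["force"].round(1),s["width"].round(1),s["joints"].round(2))
E
python3 w.py w1
```

```text
clock: 1.25
eef_pos: [534.2, 229.9, 270.7]
tool_rot: [-0.145, 0.989, -0.0, -0.0]
force: [-0.1, 1.0, 1.2]
width: 85.6Traceback (most recent call last):
  File "w.py", line 5, in <module>
    s=status.get_state(); q=R.from_quat(s["tool_rot"]).as_matrix(); print(s["clock"],s["eef_pos"].round(1),"jawline",np.degrees(np.arctan2(q[1,1],q[0,1])).round(1),s["force"].round(1),s["width"].round(1),s["joints"].round(2))
                                                                                                                                                                                        ^^^^^^^^^^^^^^^^
AttributeError: 'float' object has no attribute 'round'
```

View pics/w1.png

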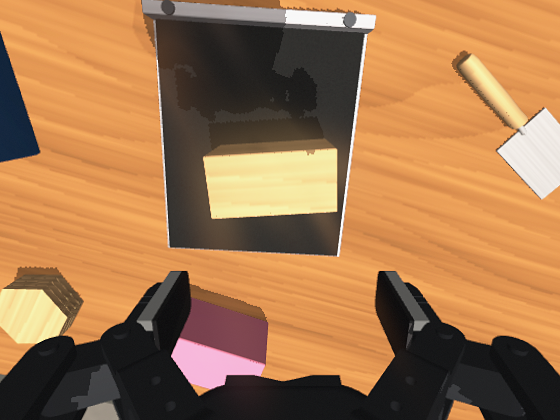

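The wrist view shows the block's top face with corners at about (204,156), (336,148), (338,211), (211,218). The bar runs along row 14 to 33 and the bed's far edge runs from (170,247) to (338,256). The fingertips are at (187,271) and (379,271). I'll refine the poses and the finger tip depth from these.

```bash
sed -i 's/s\["width"\].round(1)/round(float(s["width"]),1)/' w.py; python3 - <<'E'
from h import *
np.set_printoptions(precision=1,suppress=True)
s=status.get_state();c=imaging.read_camera("wrist")
q=R.from_quat(s["tool_rot"]).as_matrix(); print(s["eef_pos"],np.degrees(np.arctan2(q[1,1],q[0,1])))
def rep(n,P):
    e=np.roll(P,-1,0)-P
    print(n,P[:,:2].tolist(),"\n mean",P.mean(0),"len",np.linalg.norm(e[:,:2],axis=1),"ang",np.degrees(np.arctan2(e[:,1],e[:,0])))
rep("block",onz(c,[(204,156),(336,148),(338,211),(211,218)],102))
rep("bed",onz(c,[(170,247),(338,256),(367,34),(156,20)],22))
print("bar top inner edge",onz(c,[(155,18),(373,32)],40), "bar base",onz(c,[(157,21),(366,35)],22))
o,d=rays(c,[(187,271),(379,271)])
for k,y in((0,-42.5),(1,42.5)):
    ot=q.T@(o-s["eef_pos"]);dt=q.T@d[k]
    print("tip",ot+dt*((y-ot[1])/dt[1]), ot+dt*((-y-ot[1])/dt[1]))
E
```

```text
[537.2 226.8 270.4] 106.60553986063597
block [[521.1243873843458, 151.34174439909975], [481.3328461552033, 260.7479126689319], [535.8045748160504, 282.0549928537965], [576.3741448760152, 169.85708861908074]] 
 mean [528.7 216.  102. ] len [116.4  58.5 119.3  58.3] ang [ 110.    21.4  -70.1 -161.5]
bed [[661.4391887594595, 119.63085194162025], [613.8686445361014, 323.5257399366475], [372.52471261890145, 267.9493659380115], [420.78289158338276, 63.13906682743669]] 
 mean [517.2 193.6  22. ] len [209.4 247.7 210.4 247.2] ang [ 103.1 -167.   -76.7   13.2]
bar top inner edge [[421.3  69.   40. ]
 [373.6 269.7  40. ]] bar base [[421.4  64.2  22. ]
 [373.6 267.3  22. ]]
tip [  7.7 -42.5  16.6] [ 150.1   42.5 -239.2]
tip [14.5 42.5  4. ] [ 155.9  -42.5 -249.2]
```

Wrist-camera measurements agree with the other views: block centre (528.7,216) with yaw 20°, bar inner face through (397,165.6) with yaw 13.2°, and open fingertips about 12 mm ahead of the TCP. I'll go behind the block and descend so the tips are near its top.

```bash
python3 -m pendant '[[[0.028,0.005,0],2],[[0.02,0.005,0],1.4],[[0,0,-0.04],0],[[0,0,-0.05],0],[[0,0,-0.05],0],[[0,0,-0.02],0],[[0,0,0],0]]' 1; python3 w.py w2
```

```text
clock: 2.22
eef_pos: [580.6, 242.1, 105.7]
tool_rot: [-0.173, 0.985, 0.0, -0.001]
force: [-0.4, -0.1, 0.3]
width: 85.4
2.275 [581.1 242.3 106.7] jawline 109.9 [-0.4  0.2  0.1] 85.7 [ 0.27  0.67  1.4   0.    1.07 -1.65]
```

View pics/w2.png

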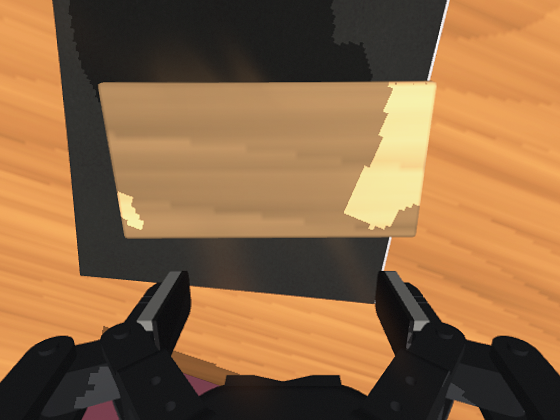

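The block's near edge at row 237 is parallel to the jaws. I'll close the 17 mm gap and push gently.

```bash
python3 -m pendant '[[[-0.009,-0.0035,0],0],[[-0.007,-0.0025,0],0],[[-0.006,-0.002,0],0],[[-0.006,-0.002,0],0],[[-0.006,-0.002,0],0]]' 1; python3 w.py w3
```

```text
clock: 2.9
eef_pos: [550.0, 231.1, 114.0]
tool_rot: [-0.173, 0.985, 0.001, 0.009]
force: [3.2, 0.1, 2.9]
width: 85.2
2.95 [549.  230.8 113.8] jawline 110.0 [2.2 0.5 3.7] 85.6 [ 0.27  0.6   1.52  0.    1.   -1.65]
```

View pics/w3.png

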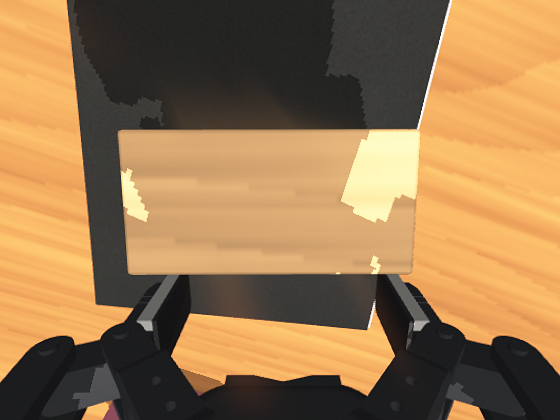

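The block is tipping. The TCP has crept up 7 mm, so I'll push on with a slight downward correction.

```bash
python3 -m pendant '[[[-0.007,-0.0025,-0.004],0],[[-0.007,-0.0025,-0.004],0],[[-0.007,-0.0025,-0.003],0]]' 1; python3 w.py w4
```

```text
clock: 3.32
eef_pos: [527.4, 223.0, 102.9]
tool_rot: [-0.173, 0.985, 0.001, 0.009]
force: [4.2, 1.3, 13.4]
width: 85.3
3.375 [526.1 222.7 102.5] jawline 110.0 [-1.5  1.1  1. ] 85.6 [ 0.27  0.58  1.6   0.    0.94 -1.65]
```

View pics/w4.png

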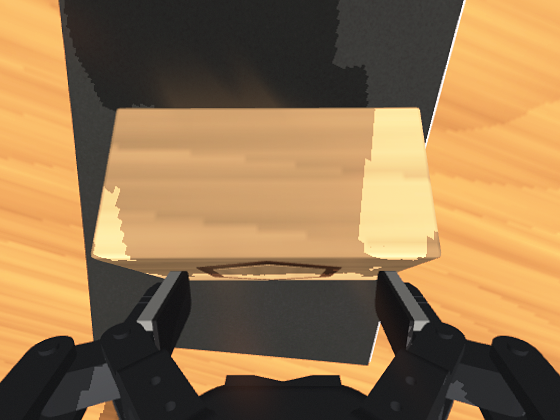

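The hexagon face now shows below row 258, so the tipping is well under way. I'll continue.

```bash
python3 -m pendant '[[[-0.008,-0.003,0],0],[[-0.008,-0.003,0],0],[[-0.008,-0.003,-0.001],0],[[0,0,0],0]]' 1; python3 w.py w5
```

```text
clock: 3.88
eef_pos: [498.6, 212.9, 102.8]
tool_rot: [-0.173, 0.985, 0.001, 0.007]
force: [-0.4, 0.8, -0.6]
width: 85.6
3.925 [498.9 213.  102.7] jawline 109.9 [ 0.4 -0.6 -0.2] 85.3 [ 0.26  0.54  1.68  0.    0.91 -1.66]
```

View pics/w5.png

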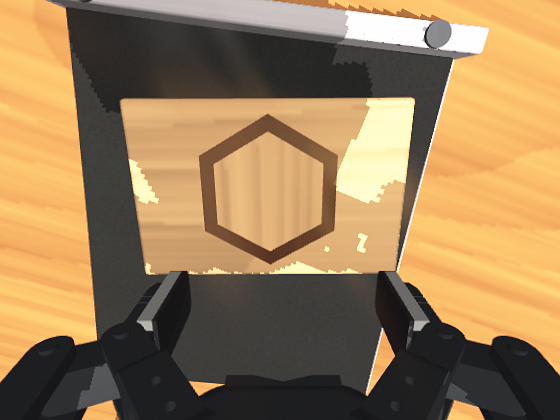

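The block has fallen with the hexagon up. Its top face has corners at about (121,99), (414,98), (397,271), (147,273). I'll measure it.

```bash
cat > m.py <<'E'
from h import *
import pickle,sys
np.set_printoptions(precision=1,suppress=True)
def load(n): return pickle.load(open(f"pics/{n}.pkl","rb"))
b=np.array([499.,189.5]);a=np.radians(13.2);B=np.array([[np.cos(a),np.sin(a)],[-np.sin(a),np.cos(a)]])
def rep(n,P):
    e=np.roll(P,-1,0)-P
    print(n,P[:,:2].tolist(),"\n mean",P.mean(0),"len",np.linalg.norm(e[:,:2],axis=1),"ang",np.degrees(np.arctan2(e[:,1],e[:,0])),"\n bedframe",((P[:,:2]-b)@B.T).tolist())
E
python3 - <<'E'
from m import *
c=load("w5")
rep("blk",onz(c,[(121,99),(414,98),(397,271),(147,273)],82))
print(onz(c,[(85,12),(448,57)],22),(onz(c,[(85,12),(448,57)],22)[:,:2]-b)@B.T)
E
```

```text
blk [[444.5932785797595, 124.38497585295053], [404.36481788478665, 233.76368531057756], [476.9925039573718, 262.77357042269637], [518.8953808759243, 150.6205896203453]] 
 mean [461.2 192.9  82. ] len [116.5  78.2 119.7  78.8] ang [ 110.2   21.8  -69.5 -160.6] 
 bedframe [[-67.83830857049851, -50.970791593463794], [-82.0271657219565, 64.70421636088426], [-4.693950290030249, 76.36303317201893], [10.4915758958426, -42.395301235979794]]
[[418.4  72.9  22. ]
 [371.8 262.8  22. ]] [[-105.1  -95.1]
 [-107.1  100.4]]
```

The block is lying at about (461,193) with yaw 20°, 23 to 37 mm short of the bar. I'll back off, turn to the bed's yaw and descend behind it.

```bash
python3 -m pendant '[[[0.018,-0.001,0.003],0],[[0.017,-0.002,0],-3.5],[[0,0,-0.015],-3.3],[[0,0,-0.018],0],[[0,0,-0.018],0],[[0,0,0],0]]' 1; python3 w.py w6
```

```text
clock: 4.68
eef_pos: [528.0, 208.5, 46.4]
tool_rot: [-0.112, 0.994, 0.0, -0.002]
force: [0.4, -0.1, -0.0]
width: 85.0
4.725 [528.7 208.7  47.3] jawline 102.8 [ 0.7  0.1 -0.1] 85.3 [ 0.24  0.66  1.64  0.    0.85 -1.56]
```

View pics/w6.png

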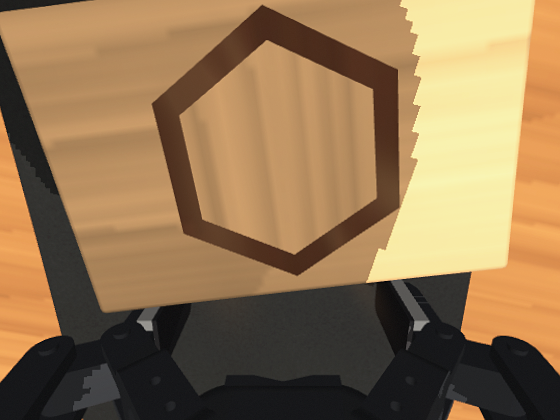

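The block lies ahead between the fingers, with its near edge running from (103,311) to (508,267). I'll push towards the bar.

```bash
python3 -m pendant '[[[-0.008,-0.002,0],0],[[-0.007,-0.0016,0],0],[[-0.006,-0.0014,0],0],[[-0.005,-0.0012,0],0],[[-0.005,-0.0012,0],0],[[-0.004,-0.001,0],0]]' 1;python3 w.py w7
```

```text
clock: 5.48
eef_pos: [497.1, 201.1, 52.0]
tool_rot: [-0.112, 0.994, 0.001, 0.007]
force: [6.8, 2.2, 2.6]
width: 85.4
5.525 [496.7 201.   52. ] jawline 102.8 [4.7 1.2 2.1] 85.5 [ 0.24  0.6   1.74  0.    0.78 -1.55]
```

View pics/w7.png

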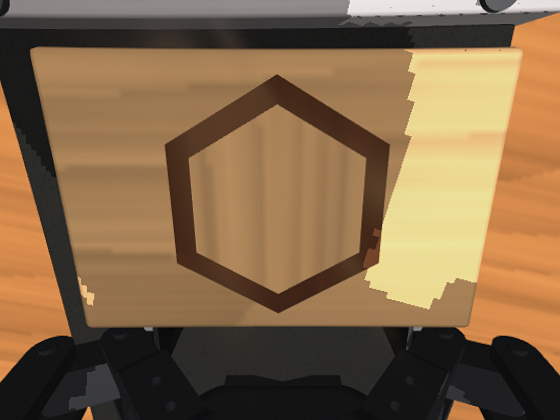

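The block's edges are now level with the bar at the top of the image, so it is aligned. I'll push on until it makes contact.

```bash
python3 -m pendant '[[[-0.005,-0.0012,-0.001],0],[[-0.005,-0.0012,-0.001],0],[[-0.004,-0.001,-0.001],0],[[-0.004,-0.001,-0.001],0]]' 1;python3 w.py w8
```

```text
clock: 6.02
eef_pos: [482.8, 197.6, 51.0]
tool_rot: [-0.111, 0.994, 0.002, 0.013]
force: [4.7, 2.3, 1.7]
width: 85.4
6.075 [482.7 197.6  51. ] jawline 102.8 [ 5.   0.6 -0.2] 85.3 [ 0.24  0.58  1.79  0.    0.74 -1.55]
```

View pics/w8.png

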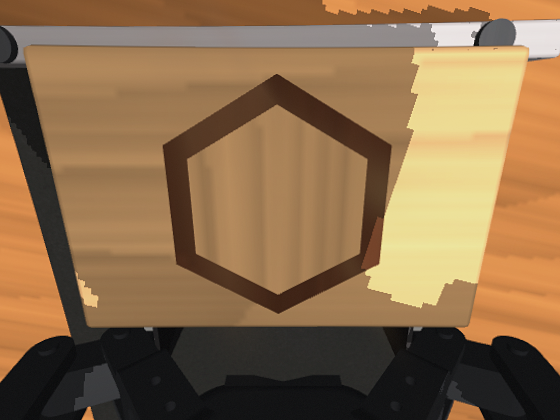

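```bash
python3 -m pendant '[[[-0.003,-0.0007,-0.001],0],[[-0.003,-0.0007,-0.001],0]]' 1; python3 -m pendant '[[[-0.003,-0.0007,0],0],[[-0.003,-0.0007,0],0]]' 1;python3 w.py w9
```

```text
clock: 6.32
eef_pos: [482.4, 197.7, 52.0]
tool_rot: [-0.112, 0.994, 0.003, 0.021]
force: [9.5, 3.4, 3.6]
width: 85.5
clock: 6.58
eef_pos: [481.3, 197.7, 54.6]
tool_rot: [-0.113, 0.993, 0.004, 0.027]
force: [7.5, 2.9, 2.7]
width: 85.6
6.625 [481.2 197.7  54.7] jawline 103.0 [7.8 2.5 2.5] 85.3 [ 0.24  0.57  1.82  0.    0.7  -1.56]
```

View pics/w9.png

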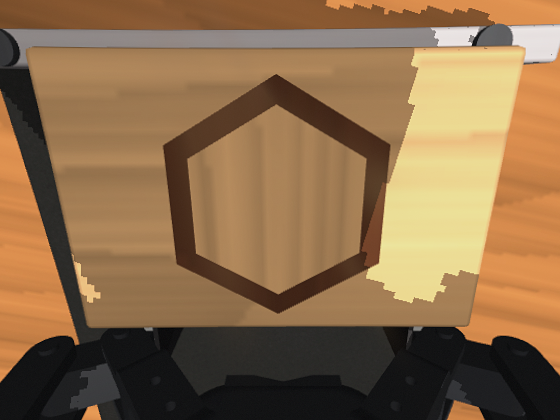

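```bash
python3 -m pendant '[[[-0.010,-0.0024,-0.003],0],[[-0.010,-0.0024,-0.003],0]]' 1; python3 -m pendant '[[[-0.01,-0.0024,-0.002],0],[[-0.01,-0.0024,-0.002],0]]' 1;python3 w.py w10
```

```text
clock: 6.88
eef_pos: [480.1, 197.6, 57.8]
tool_rot: [-0.114, 0.992, 0.007, 0.051]
force: [21.2, 7.4, 13.0]
width: 85.4
clock: 7.12
eef_pos: [477.9, 197.1, 63.6]
tool_rot: [-0.115, 0.991, 0.01, 0.074]
force: [18.3, 6.9, 13.1]
width: 85.3
7.175 [477.7 197.1  63.9] jawline 103.2 [19.4  6.1 13.7] 85.0 [ 0.24  0.52  1.9   0.    0.58 -1.56]
```

```bash
python3 - <<'E'
from m import *
c=load("w10")
im=c["img"]
z=cv2.resize(im[0:100],None,fx=1.4,fy=3.5,interpolation=cv2.INTER_CUBIC); cv2.imwrite("pics/w10z.png",z[:,:,::-1])
E
```

```text
(no output)
```

View pics/w10z.png

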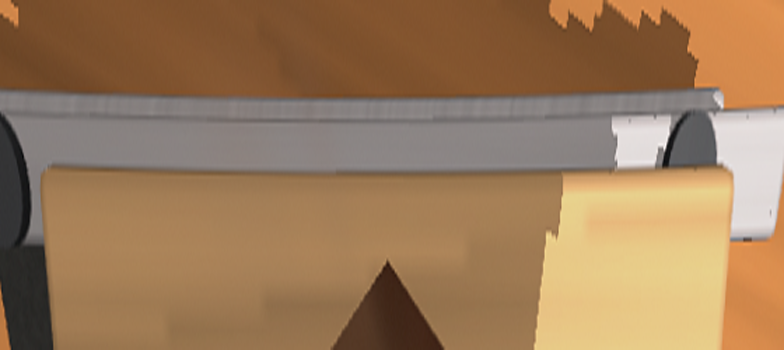

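The block is stalled firmly against the bar at about 20 N. I'll back off, rise and check that it is flush.

```bash
python3 -m pendant '[[[0.012,0.003,0],0],[[0.015,0.0035,0],0],[[0,0,0.05],0],[[-0.02,-0.02,0.06],0],[[-0.03,-0.03,0.06],0],[[-0.02,0,0.02],0],[[0,0,0],0]]' 1;python3 w.py w11
```

```text
clock: 8.05
eef_pos: [432.8, 156.9, 245.8]
tool_rot: [-0.115, 0.991, 0.009, 0.068]
force: [-0.0, 0.2, 0.7]
width: 85.3
8.1 [433.2 156.9 245. ] jawline 103.3 [ 0.8  0.5 -0. ] 85.4 [ 0.17  0.17  1.81  0.01  1.03 -1.63]
```

View pics/w11.png

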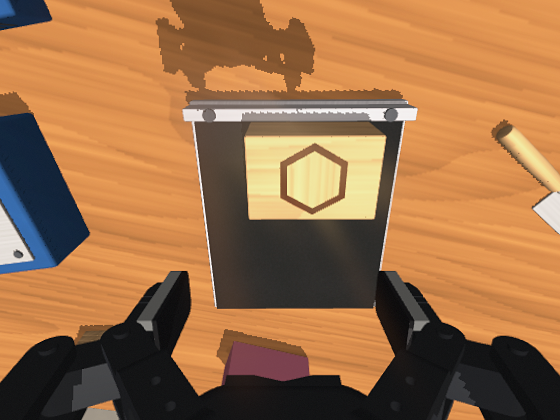

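From above, the block's hexagon is up and its bar-side edge is at the bar (row 136). The tool keeps about 8° of tilt about the jaw axis, which is harmless for the toggle grasp. I'll move over the large box and turn the jaws to the swing axis.

```bash
python3 - <<'E'
from m import *
c=load("w11")
rep("blk",onz(c,[(244,136),(385,135),(377,219),(249,219)],82))
P=onz(c,[(184,118),(415,119)],40);print(P,(P[:,:2]-b)@B.T)
E
python3 -m pendant '[[[0.01,-0.04,0.035],-10],[[0.02,-0.045,0.01],-10],[[0.02,-0.045,0],-10],[[0.02,-0.045,0],-10],[[0.02,-0.045,0],-10],[[0.02,-0.045,0],-10],[[0.02,-0.045,0],-10],[[0.012,-0.04,0],-10]]' 1;python3 w.py w12
python3 - <<'E'
from h import *
import pickle
for n in("top","scene"):
    c=imaging.read_camera(n);cv2.imwrite(f"pics/{n}1.png",c["img"][:,:,::-1]);pickle.dump(c,open(f"pics/{n}1.pkl","wb"))
t=cv2.imread("pics/top1.png");cv2.imwrite("pics/top1z.png",cv2.resize(t[180:285,190:355],None,fx=4.8,fy=4.8,interpolation=cv2.INTER_CUBIC))
E
```

```text
blk [[409.4212837896115, 118.15866143687151], [381.84747538701623, 231.99826095370037], [457.80184557819575, 253.73124558236606], [485.3641430511719, 136.6564987241159]] 
 mean [433.6 185.1  82. ] len [117.1  79.  120.3  78.2] ang [ 103.6   16.   -76.8 -166.3] 
 bedframe [[-103.5028049846455, -49.0010443377556], [-104.35271151456246, 68.12729120435573], [-25.442393165354712, 71.94182001342863], [-25.342442144017124, -48.33355819718236]]
[[416.7  58.1  40. ]
 [368.  269.1  40. ]] [[-110.1 -109.2]
 [-109.4  107.4]]
clock: 9.1
eef_pos: [578.1, -201.5, 274.6]
tool_rot: [0.565, 0.823, -0.034, 0.045]
force: [1.0, -0.4, 0.6]
width: 85.3
9.15 [ 578.8 -206.3  273.6] jawline 20.5 [-2.3 -3.  -1.1] 85.7 [-0.43  0.46  1.29 -0.09  1.31 -0.77]
```

View pics/w12.png

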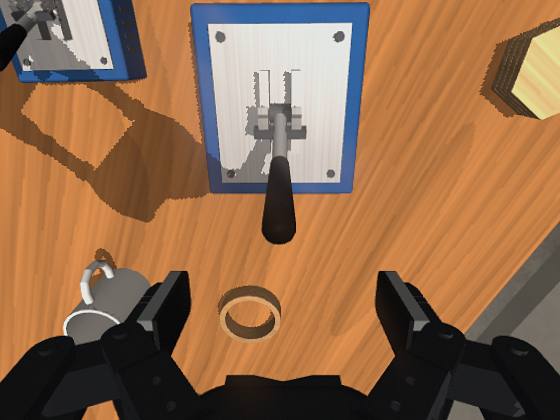

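View pics/top1z.png

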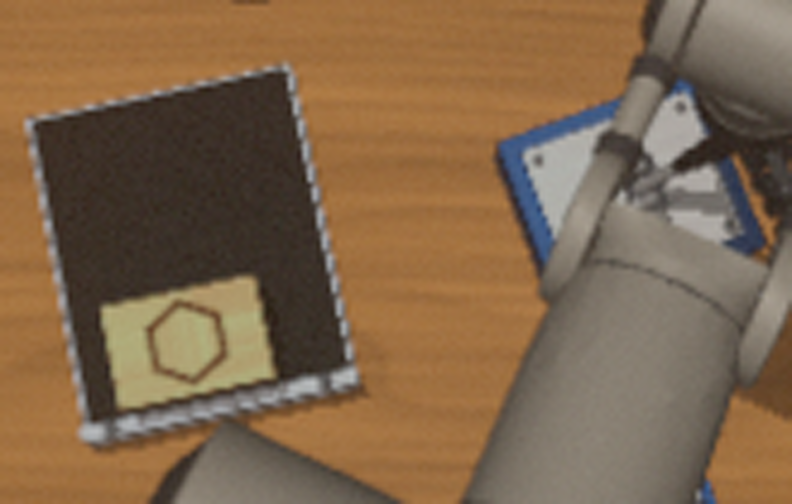

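View pics/scene1.png

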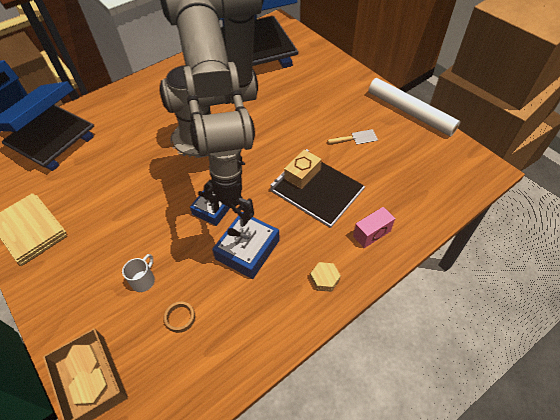

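The block is flush: its bar-side edge is at bed x ≈ -104 and its far edge at ≈ -25, parallel within 0.5°. The wrist view shows the box with the bat's end at (279,235). The arm was still settling, so I'll take a fresh picture to measure from.

```bash
python3 -m pendant '[[[0,0,0],0],[[0,0,0],0]]' 1; python3 w.py w13; python3 - <<'E'
from m import *
c=load("w13");im=c["img"]
cv2.imwrite("pics/w13z.png",cv2.resize(im[0:280,150:420],None,fx=2.1,fy=2.1,interpolation=cv2.INTER_CUBIC)[:,:,::-1])
E
```

```text
clock: 9.5
eef_pos: [577.2, -199.6, 271.9]
tool_rot: [0.561, 0.826, -0.034, 0.042]
force: [0.3, -0.3, 0.2]
width: 85.5
9.55 [ 577.3 -199.5  272.1] jawline 21.6 [ 1.2  0.9 -0.7] 85.4 [-0.42  0.46  1.3  -0.08  1.31 -0.78]
```

View pics/w13z.png

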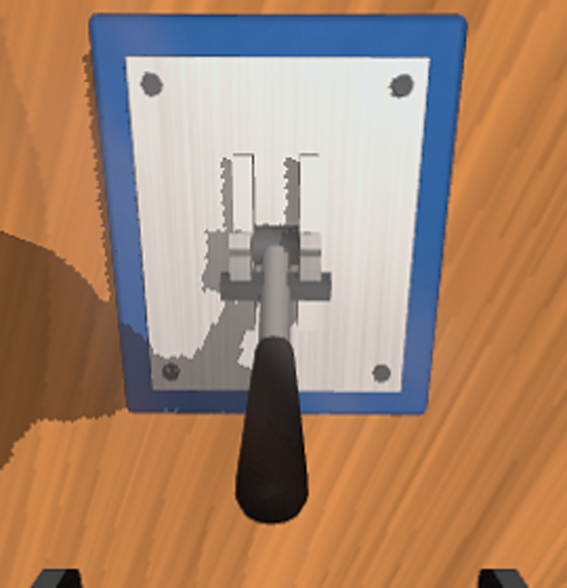

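The box top corners in the crop are at (90,15), (466,15), (427,413), (128,412). The bat's wide end is at about (271,490).

```bash
python3 - <<'E'
from m import *
c=load("w13")
f=lambda L:(np.array(L)+.5)/2.1-.5+[150,0]
P=onz(c,f([(90,15),(466,15),(427,413),(128,412)]),74);rep("box",P)
pv=P.mean(0)*[1,1,0]+[0,0,85]
yaw=np.radians(22);ex=np.array([np.cos(yaw),np.sin(yaw),0]);ey=np.array([-ex[1],ex[0],0]);ez=np.array([0,0,1.])
for pvx in(pv,np.array([559,-155,85.])):
  for r in(60,118,131):
    Q=pvx+r*(-np.sin(.5)*ey+np.cos(.5)*ez); print(r,Q,(proj(c,Q)[0]+.5-[150,0])*2.1)
q=R.from_quat(status.get_state()["tool_rot"]).as_matrix();print(q)
E
```

```text
box [[460.11113643055364, -104.52061423249863], [593.8890252397769, -51.70932569325575], [654.8487174982887, -203.98615387165017], [519.3631049633668, -257.6234177434685]] 
 mean [ 557.1 -154.5   74. ] len [143.8 164.  145.7 164.2] ang [  21.5  -68.2 -158.4  111.2] 
 bedframe [[-105.00124021838612, -277.3719611928711], [37.30159368678608, -256.50430214866975], [61.87811778308634, -418.6780082285047], [-82.27593209924555, -439.9598592321232]]
60 [ 567.8 -181.1  137.7] [276.7 344.9]
118 [ 578.2 -206.9  188.6] [275.5 475.6]
131 [ 580.6 -212.7  200. ] [275.1 510.9]
60 [ 569.8 -181.7  137.7] [281.  348.1]
118 [ 580.2 -207.5  188.6] [280.5 479.1]
131 [ 582.5 -213.2  200. ] [280.4 514.4]
[[-0.4  0.9  0. ]
 [ 0.9  0.4 -0.1]
 [-0.1 -0.  -1. ]]
```

The predicted bat position matches the image within about 1–2 mm. I'll descend onto the grip and close.

```bash
python3 -m pendant '[[[-0.003,0.001,-0.03],0],[[0,0,-0.035],0],[[0,0,-0.032],0],[[0,0,0],0]]' 1; python3 w.py w14
```

```text
clock: 10.05
eef_pos: [574.3, -195.1, 175.2]
tool_rot: [0.559, 0.827, -0.033, 0.045]
force: [0.3, -0.9, 0.2]
width: 85.1
10.1 [ 575.4 -195.6  177. ] jawline 21.9 [ 0.1  0.4 -0.4] 85.3 [-0.41  0.53  1.46 -0.09  1.07 -0.76]
```

View pics/w14.png

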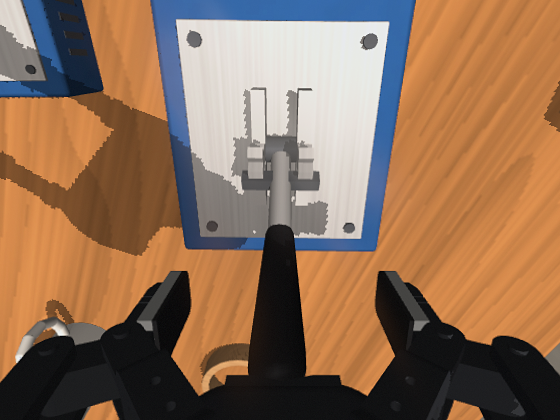

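The bat lies centred between the fingers along column 279. I'll close on it.

```bash
python3 -m pendant '[[[0,-0.002,-0.002],0],[[0,0,0],0],[[0,0,0],0],[[0,0,0],0],[[0,0,0],0],[[0,0,0],0]]' 0 70; python3 w.py w15
```

```text
clock: 10.85
eef_pos: [575.3, -199.1, 180.2]
tool_rot: [0.559, 0.827, -0.034, 0.049]
force: [-1.7, -0.4, -0.6]
width: 19.9
10.9 [ 575.4 -199.1  180.2] jawline 21.9 [-2.2 -0.8 -0.9] 20.4 [-0.42  0.52  1.46 -0.1   1.08 -0.76]
```

View pics/w15.png

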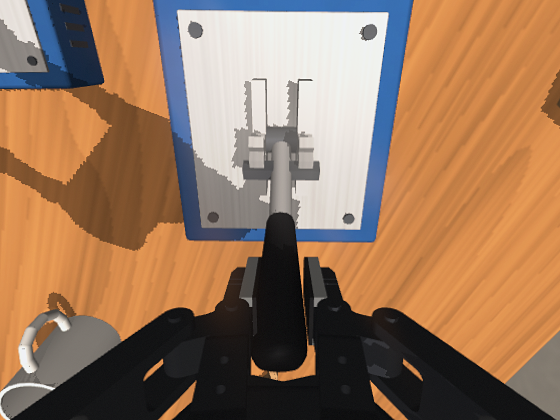

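The grip is closed on the bat at 20 mm, about 100 mm from the pivot. I'll pull out along the axis, in direction (0.175,-0.446,0.878).

```bash
python3 -m pendant '[[[0.001,-0.003,0.006],0],[[0.001,-0.003,0.006],0],[[0.001,-0.003,0.006],0],[[0,0,0],0]]' 0; python3 w.py w16
```

```text
clock: 11.4
eef_pos: [577.3, -205.7, 195.2]
tool_rot: [0.559, 0.827, -0.033, 0.044]
force: [-1.2, 3.1, -9.4]
width: 20.0
11.45 [ 577.2 -205.5  194.9] jawline 21.9 [-0.2  3.5 -9.8] 20.0 [-0.43  0.52  1.42 -0.09  1.13 -0.78]
```

View pics/w16.png

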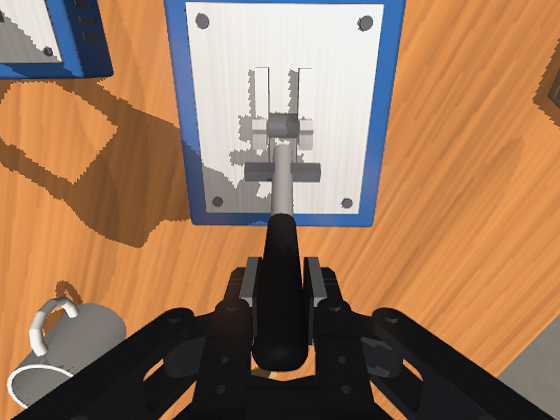

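The bat is out about 16 mm. The spring reads about 10 N and the cross pin is visibly clear. I'll swing along the arc, starting with two steps.

```bash
python3 -m pendant '[[[-0.004,0.010,0.005],0],[[-0.004,0.0105,0.004],0]]' 0; cat > p.py <<'E'
from h import *
s=status.get_state();q=R.from_quat(s["tool_rot"]).as_matrix();g=s["eef_pos"]+5*q[:,2]-[557,-154.5,85]
y=g@[-.366,.93,0];x=g@[.93,.366,0]
print("y' %.1f z %.1f x' %.1f r %.1f ang %.3f"%(y,g[2],x,np.hypot(y,g[2]),np.arctan2(y,g[2])),s["force"].round(1),round(float(s["clock"]),2),np.degrees(np.arccos(-q[2,2])).round(1))
E
python3 p.py
```

```text
clock: 11.7
eef_pos: [568.6, -184.9, 203.5]
tool_rot: [0.559, 0.827, -0.033, 0.044]
force: [-0.7, 0.5, -11.0]
width: 19.8
y' -33.1 z 113.5 x' -0.3 r 118.2 ang -0.284 [ -0.7   0.5 -11. ] 11.7 6.3
```

The swing tracks the arc well, with radius 118 mm, so I'll continue.

```bash
python3 -m pendant '[[[-0.004,0.0105,0.003],0],[[-0.004,0.011,0.0015],0],[[-0.004,0.011,0],0]]' 0; python3 p.py
```

```text
clock: 12.08
eef_pos: [555.8, -151.3, 209.4]
tool_rot: [0.559, 0.827, -0.034, 0.045]
force: [-0.1, -3.3, -9.6]
width: 19.8
y' 2.9 z 119.5 x' 0.1 r 119.5 ang 0.024 [-0.1 -3.3 -9.6] 12.07 6.5
```

```bash
python3 -m pendant '[[[-0.004,0.011,-0.002],0],[[-0.004,0.011,-0.0025],0],[[-0.004,0.0105,-0.003],0]]' 0; python3 p.py
```

```text
clock: 12.45
eef_pos: [542.9, -117.4, 202.2]
tool_rot: [0.559, 0.827, -0.035, 0.046]
force: [-0.6, -3.6, -8.0]
width: 19.3
y' 39.0 z 112.3 x' 0.4 r 118.9 ang 0.335 [-0.6 -3.6 -8. ] 12.45 6.7
```

```bash
python3 -m pendant '[[[-0.0035,0.009,-0.0045],0],[[-0.0035,0.009,-0.005],0]]' 0; python3 p.py; python3 -m pendant '[[[-0.001,0.003,-0.001],0]]' 0; python3 p.py; python3 w.py w17
```

```text
clock: 12.7
eef_pos: [535.6, -98.3, 192.7]
tool_rot: [0.558, 0.827, -0.035, 0.047]
force: [-1.3, -5.4, -7.5]
width: 19.0
y' 59.5 z 102.7 x' 0.6 r 118.7 ang 0.525 [-1.3 -5.4 -7.5] 12.7 6.7
clock: 12.82
eef_pos: [534.3, -94.8, 191.4]
tool_rot: [0.558, 0.828, -0.035, 0.047]
force: [-0.8, -6.2, -7.5]
width: 18.7
y' 63.2 z 101.4 x' 0.7 r 119.5 ang 0.557 [-0.8 -6.2 -7.5] 12.82 6.7
12.875 [534.2 -94.7 191.4] jawline 22.0 [-1.3 -4.  -8.4] 18.4 [-0.26  0.41  1.62 -0.11  1.05 -0.6 ]
```

View pics/w17.png

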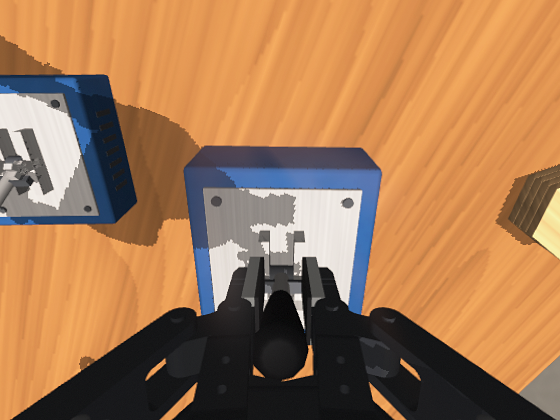

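The swing should be at its end stop, but the jaw width crept down to 18.4 mm. I'll check the bat from the scene camera before releasing.

```bash
python3 - <<'E'
from h import *
import pickle
for n in("top","scene"):
    c=imaging.read_camera(n);pickle.dump(c,open(f"pics/{n}2.pkl","wb"));im=c["img"].copy()
    z=cv2.resize(im[170:290,190:310] if n=="scene" else im[170:270,280:380],None,fx=4.5,fy=4.5,interpolation=cv2.INTER_CUBIC)
    cv2.imwrite(f"pics/{n}2z.png",z[:,:,::-1])
E
```

```text
(no output)
```

View pics/scene2z.png

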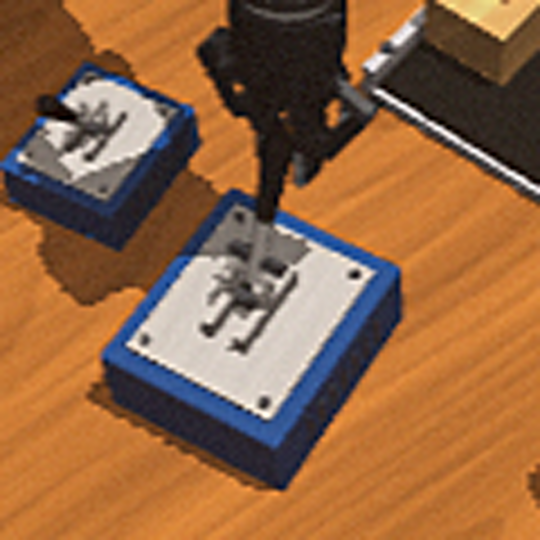

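```bash
python3 - <<'E'
from m import *
c=pickle.load(open("pics/scene2.pkl","rb"))
pv=np.array([559,-155,85.])
ey=np.array([-.366,.93,0]);ez=np.array([0,0,1.])
for a in(.3,.4,.5,.6):
  print(a,[((proj(c,pv+r*(np.sin(a)*ey+np.cos(a)*ez))[0]+.5-[190,170])*4.5).round(0).tolist() for r in(0,60,76,95)])
E
```

```text
0.3 [[251.0, 299.0], [257.0, 236.0], [259.0, 219.0], [261.0, 197.0]]
0.4 [[251.0, 299.0], [262.0, 232.0], [265.0, 213.0], [269.0, 191.0]]
0.5 [[251.0, 299.0], [267.0, 228.0], [271.0, 209.0], [276.0, 185.0]]
0.6 [[251.0, 299.0], [271.0, 225.0], [277.0, 205.0], [283.0, 181.0]]
```

The bat lean in the scene view matches about 0.45–0.5 rad. I'll let it in along its axis while keeping a slight bias towards the end stop.

```bash
python3 -m pendant '[[[-0.001,0.003,-0.002],0],[[0.0005,-0.001,-0.005],0],[[0.001,-0.002,-0.006],0]]' 0; python3 p.py; python3 -m pendant '[[[0.001,-0.002,-0.006],0],[[0,0,0],0]]' 0; python3 p.py; python3 w.py w18
```

```text
clock: 13.35
eef_pos: [535.6, -96.0, 180.0]
tool_rot: [0.559, 0.827, -0.035, 0.048]
force: [-10.1, 14.6, 35.2]
width: 18.9
y' 61.7 z 90.0 x' 1.5 r 109.1 ang 0.600 [-10.1  14.6  35.2] 13.35 6.8
clock: 13.6
eef_pos: [537.5, -95.4, 181.4]
tool_rot: [0.559, 0.827, -0.032, 0.05]
force: [-7.7, -5.4, -6.1]
width: 18.4
y' 61.5 z 91.5 x' 3.5 r 110.2 ang 0.592 [-7.7 -5.4 -6.1] 13.6 6.8
13.65 [537.4 -95.6 181.2] jawline 21.9 [-6.5 -5.7 -4.8] 18.2 [-0.27  0.42  1.63 -0.11  1.02 -0.59]
```

View pics/w18.png

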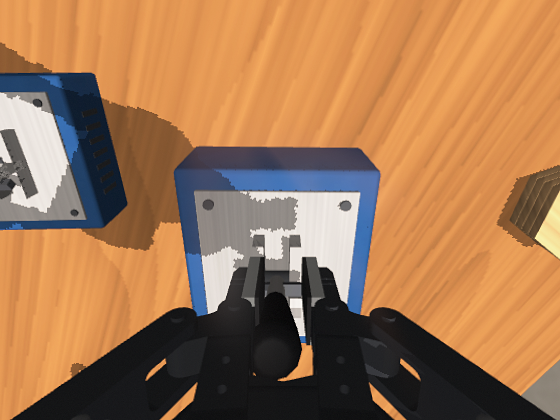

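There was a brief 35 N upward force, so the bat may have met its stop or its teeth. I'll open the jaws, retreat up and look.

```bash
python3 -m pendant '[[[0,0,0],0],[[0,0,0],0],[[0,0,0],0],[[0,0,0],0]]' 1; python3 p.py; python3 w.py w19; python3 -m pendant '[[[0,0,0.03],0],[[0,0,0.04],0],[[0,0,0.04],0],[[0,0,0],0],[[0,0,0],0]]' 1; python3 w.py w20
```

```text
clock: 14.15
eef_pos: [540.2, -94.9, 184.3]
tool_rot: [0.559, 0.827, -0.03, 0.053]
force: [-0.0, 0.4, 0.3]
width: 85.2
y' 61.0 z 94.3 x' 6.2 r 112.3 ang 0.574 [-0.   0.4  0.3] 14.15 7.0
14.2 [540.1 -95.  184.3] jawline 21.9 [ 0.7 -0.4 -0.3] 85.5 [-0.27  0.42  1.63 -0.11  1.02 -0.59]
clock: 14.82
eef_pos: [539.7, -94.5, 296.2]
tool_rot: [0.559, 0.827, -0.03, 0.052]
force: [-0.5, -0.5, -0.3]
width: 85.4
14.875 [539.8 -94.5 296.4] jawline 21.9 [ 0.3 -0.6 -0. ] 85.3 [-0.27  0.32  1.45 -0.09  1.29 -0.62]
```

View pics/w19.png

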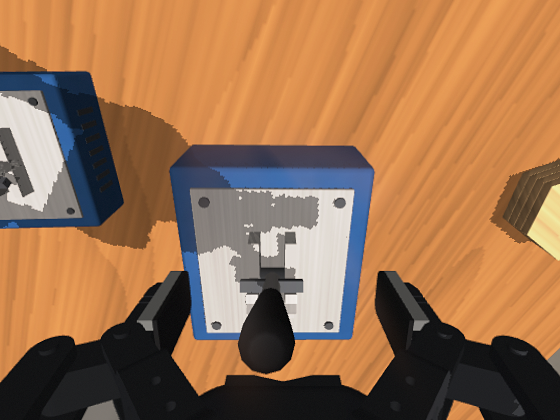

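View pics/w20.png

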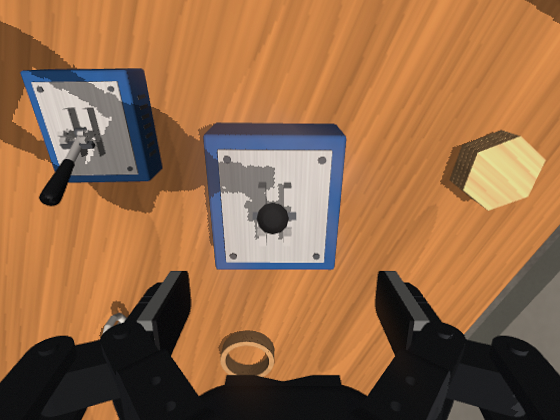

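Here the bat points almost straight at the camera, with its end at (272,218). I'll compare that with predicted positions, and use the scene and top views too.

```bash
python3 - <<'E'
from m import *
ey=np.array([-.366,.93,0]);ez=np.array([0,0,1.])
w=load("w20");pv=np.array([557,-154.5,85.])
for p in(0,13,20):
  print("wrist pull",p,[(a,proj(w,pv+(125+p)*(np.sin(a)*ey+np.cos(a)*ez))[0].round(0).tolist()) for a in(.3,.4,.5)])
print("plate ctr",proj(w,pv-[0,0,11]))
for n in("top","scene"):
    c=imaging.read_camera(n);im=c["img"].copy();pickle.dump(c,open(f"pics/{n}3.pkl","wb"))
    o=np.array([190,170]) if n=="scene" else np.array([280,170])
    pv=np.array([559,-155,85.])
    for p in(0,13,20): print(n,p,[(a,[((proj(c,pv+(r+p)*(np.sin(a)*ey+np.cos(a)*ez))[0]+.5-o)*4.5).round(0).tolist() for r in(60,125)]) for a in(.3,.4,.5)])
    z=cv2.resize(im[170:290,190:310] if n=="scene" else im[170:270,280:380],None,fx=4.5,fy=4.5,interpolation=cv2.INTER_CUBIC)
    cv2.imwrite(f"pics/{n}3z.png",z[:,:,::-1])
E
```

```text
wrist pull 0 [(0.3, [272.0, 241.0]), (0.4, [272.0, 224.0]), (0.5, [272.0, 206.0])]
wrist pull 13 [(0.3, [272.0, 246.0]), (0.4, [272.0, 226.0]), (0.5, [272.0, 205.0])]
wrist pull 20 [(0.3, [272.0, 249.0]), (0.4, [272.0, 227.0]), (0.5, [272.0, 204.0])]
plate ctr [[274.7 209.7]]
top 0 [(0.3, [[178.0, 216.0], [164.0, 212.0]]), (0.4, [[171.0, 219.0], [149.0, 219.0]]), (0.5, [[164.0, 222.0], [134.0, 225.0]])]
top 13 [(0.3, [[175.0, 216.0], [161.0, 212.0]]), (0.4, [[167.0, 219.0], [144.0, 219.0]]), (0.5, [[159.0, 222.0], [128.0, 225.0]])]
top 20 [(0.3, [[174.0, 215.0], [159.0, 211.0]]), (0.4, [[165.0, 219.0], [142.0, 218.0]]), (0.5, [[156.0, 223.0], [125.0, 226.0]])]
scene 0 [(0.3, [[257.0, 236.0], [265.0, 163.0]]), (0.4, [[262.0, 232.0], [275.0, 155.0]]), (0.5, [[267.0, 228.0], [285.0, 148.0]])]
scene 13 [(0.3, [[259.0, 222.0], [266.0, 148.0]]), (0.4, [[265.0, 217.0], [278.0, 139.0]]), (0.5, [[270.0, 212.0], [288.0, 131.0]])]
scene 20 [(0.3, [[260.0, 214.0], [267.0, 140.0]]), (0.4, [[266.0, 209.0], [279.0, 130.0]]), (0.5, [[272.0, 204.0], [290.0, 122.0]])]
```

View pics/scene3z.png

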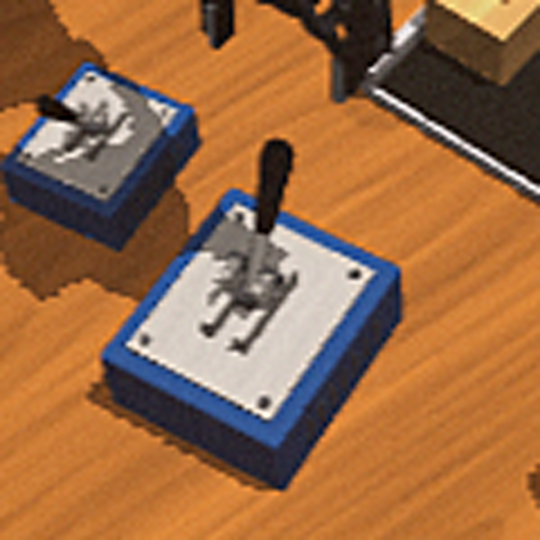

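View pics/top3z.png

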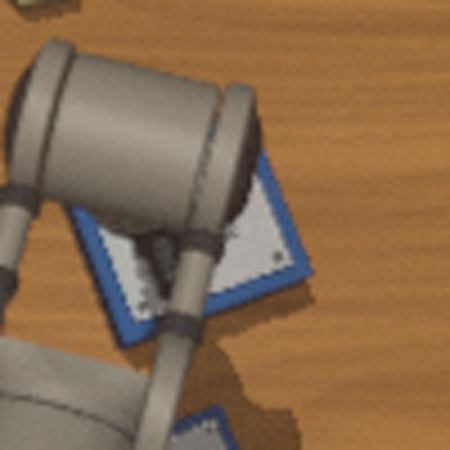

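The grip starts at about (266,230) in the scene crop, which matches a pull near 0 rather than 13 mm or more. The lean measures 0.43–0.5 rad. I'll sharpen this with masks, using the known off pose in the first pictures to calibrate.

```bash
python3 - <<'E'
from m import *
ey=np.array([-.366,.93,0]);ez=np.array([0,0,1.])
c3=pickle.load(open("pics/scene3.pkl","rb"))
s0=cv2.imread("pics/scene0.png")[:,:,::-1]
def dark(im,x0,x1,y0,y1,th=48):
    m=np.zeros(im.shape[:2],np.uint8);m[y0:y1,x0:x1]=(im[y0:y1,x0:x1].max(2)<th)*255
    k=max(cv2.findContours(m,0,1)[0],key=cv2.contourArea).reshape(-1,2)
    n,l,st,ce=cv2.connectedComponentsWithStats(m);i=1+st[1:,4].argmax();P=np.argwhere(l==i)[:,::-1].astype(float)
    mu=P.mean(0);d=np.linalg.svd(P-mu,full_matrices=False)[2][0];t=(P-mu)@d
    return mu,mu+d*t.min(),mu+d*t.max(),len(P)
print("now",dark(c3["img"],240,262,198,224)); print("off",dark(s0,222,245,224,244))
pv=np.array([559,-155,85.])
for a in(-.5,.4,.45,.5):
  for p in(0,8):
    print(a,p,[proj(c3,pv+(r+p)*(np.sin(a)*ey+np.cos(a)*ez))[0].round(1).tolist() for r in(60,100,131)])
w=load("w20");print("wrist",dark(w["img"],240,310,190,250))
for i in("w20",):
    im=w["img"];print(im[218,272],im[235,272])
    hsv=cv2.cvtColor(im,cv2.COLOR_RGB2HSV);m=cv2.inRange(hsv,(100,100,40),(130,255,255));m[:,:180]=0
    k=max(cv2.findContours(m,0,2)[0],key=cv2.contourArea);print(cv2.approxPolyDP(k,6,True).reshape(-1,2).tolist())
E
```

```text
now (array([250.1, 210.3]), array([251.9, 201. ]), array([248. , 221.2]), 109)
off (array([233. , 232.3]), array([227.8, 230.7]), array([239.2, 234.3]), 66)
-0.5 0 [[238.5, 233.9], [233.7, 232.4], [229.7, 231.2]]
-0.5 8 [[237.6, 233.6], [232.7, 232.1], [228.7, 230.8]]
0.4 0 [[247.8, 221.0], [249.5, 210.6], [250.9, 202.2]]
0.4 8 [[248.1, 219.0], [249.8, 208.4], [251.2, 200.0]]
0.45 0 [[248.3, 220.6], [250.4, 209.9], [252.0, 201.4]]
0.45 8 [[248.7, 218.5], [250.8, 207.7], [252.4, 199.1]]
0.5 0 [[248.8, 220.2], [251.2, 209.3], [253.1, 200.6]]
0.5 8 [[249.3, 218.1], [251.7, 207.1], [253.6, 198.3]]
wrist (array([272.3, 218.1]), array([257. , 218.5]), array([287.1, 217.7]), 703)
[47 44 44] [215 206 198]
[[335, 125], [341, 136], [204, 135], [216, 159], [218, 148], [333, 151], [324, 262], [226, 263], [219, 191], [210, 199], [217, 268], [333, 267], [345, 143]]
```

```bash
python3 - <<'E'
import cv2
a=cv2.imread("pics/w20.png")[110:290,190:360];cv2.imwrite("pics/w20z.png",cv2.resize(a,None,fx=3.3,fy=3.3,interpolation=cv2.INTER_CUBIC))
E
```

```text
(no output)
```

View pics/w20z.png

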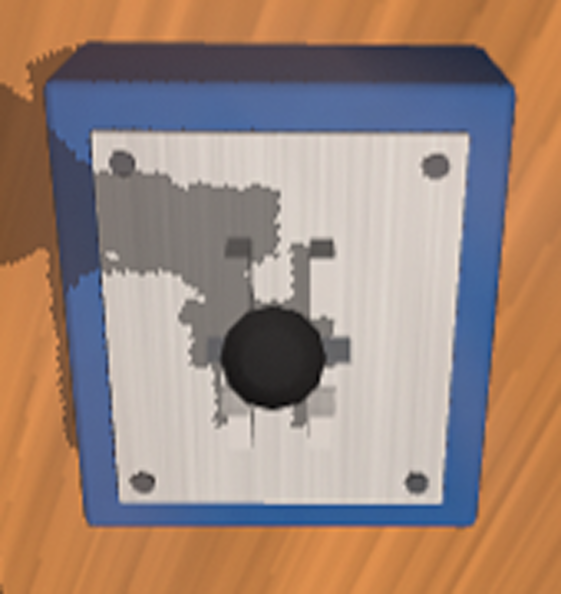

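```bash
python3 - <<'E'
from m import *
w=load("w20")
P=onz(w,(np.array([(47,85),(515,90),(475,525),(87,522)])+.5)/3.3-.5+[190,110],74);rep("box",P)
pv=P.mean(0)*[1,1,0]+[0,0,85];ey=np.array([-.366,.93,0]);ez=np.array([0,0,1.])
for a in(.4,.45,.5,.55): print(a,[proj(w,pv+r*(np.sin(a)*ey+np.cos(a)*ez))[0].round(1).tolist() for r in(0,118,125,138)])
E
```

```text
box [[459.96720823528176, -103.26423280099186], [594.426450221854, -51.143618489659396], [654.0261911810488, -202.91456357218811], [518.6499670261836, -254.74004891196705]] 
 mean [ 556.8 -153.    74. ] len [144.2 163.1 145.  162.4] ang [  21.2  -68.6 -159.1  111.2] 
 bedframe [[-104.85446987975598, -276.1159086085707], [37.95399904338245, -256.0762630123215], [61.32202209084794, -417.4469059201943], [-82.3118083682023, -436.9898265001067]]
0.4 [[274.9, 212.8], [273.0, 221.4], [272.8, 222.2], [272.5, 223.8]]
0.45 [[274.9, 212.8], [273.0, 213.3], [272.9, 213.4], [272.5, 213.4]]
0.5 [[274.9, 212.8], [273.1, 205.3], [272.9, 204.6], [272.5, 203.1]]
0.55 [[274.9, 212.8], [273.1, 197.2], [272.9, 195.8], [272.6, 192.9]]
```

The measured lean is about 0.42–0.45 rad (toggle ≈ 0.93) with the pull at about 0. It has dropped in, but it is at the edge of the window. I'll nudge it gently with closed fingers from the -y side to check the lock and press it to the end of its swing.

```bash
python3 -m pendant '[[[0.008,-0.029,0.005],0],[[0.008,-0.029,0],0],[[0,0,0],0],[[0,0,0],0],[[0,0,-0.035],0],[[0,0,-0.035],0],[[0,0,-0.035],0],[[0,0,0],0]]' 0 60; python3 p.py; python3 w.py w21
```

```text
clock: 15.98
eef_pos: [554.0, -148.9, 189.4]
tool_rot: [0.558, 0.828, -0.03, 0.048]
force: [-0.3, -0.8, 2.0]
width: 0.5
y' 5.7 z 99.4 x' -0.8 r 99.6 ang 0.058 [-0.3 -0.8  2. ] 15.97 6.5
16.025 [ 555.1 -149.4  191.4] jawline 22.1 [-0.2 -0.5 -0.2] -0.1 [-0.36  0.45  1.54 -0.09  1.06 -0.7 ]
```

View pics/w21.png

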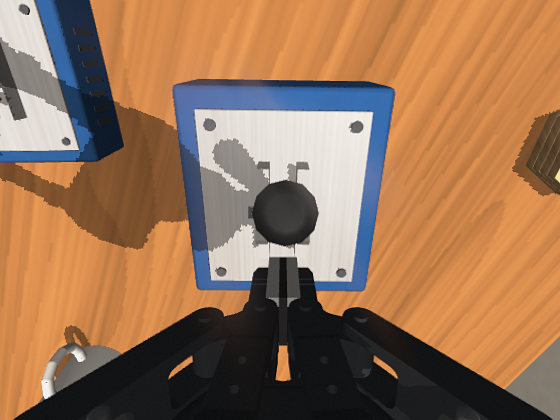

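The closed fingers stand beside the bat, below its end at (285,213). I'll push gently towards +y.

```bash
python3 -m pendant '[[[-0.0025,0.006,-0.001],0],[[-0.0015,0.004,-0.001],0]]' 0; python3 p.py; python3 -m pendant '[[[-0.001,0.003,-0.001],0],[[-0.001,0.003,-0.001],0]]' 0; python3 p.py;  python3 -m pendant '[[[-0.001,0.003,-0.001],0],[[-0.001,0.003,-0.001],0]]' 0; python3 p.py
```

```text
clock: 16.27
eef_pos: [552.3, -138.9, 192.5]
tool_rot: [0.558, 0.828, -0.029, 0.052]
force: [0.4, -0.4, 0.1]
width: 0.1
y' 15.6 z 102.6 x' 1.4 r 103.8 ang 0.151 [ 0.4 -0.4  0.1] 16.27 6.9
clock: 16.52
eef_pos: [550.8, -132.4, 192.1]
tool_rot: [0.557, 0.828, -0.028, 0.054]
force: [0.6, -0.1, -1.0]
width: 0.3
y' 22.2 z 102.2 x' 2.4 r 104.6 ang 0.214 [ 0.6 -0.1 -1. ] 16.52 7.0
clock: 16.77
eef_pos: [549.1, -126.9, 190.6]
tool_rot: [0.557, 0.828, -0.029, 0.055]
force: [1.5, -7.7, -0.7]
width: -0.3
y' 28.0 z 100.6 x' 2.9 r 104.4 ang 0.271 [ 1.5 -7.7 -0.7] 16.77 7.1
```

```bash
python3 -m pendant '[[[-0.0015,0.004,-0.001],0],[[-0.0015,0.004,-0.001],0]]' 0; python3 p.py; python3 -m pendant '[[[-0.002,0.006,-0.001],0],[[-0.002,0.006,-0.001],0]]' 0; python3 p.py; python3 w.py w22
```

```text
clock: 17.02
eef_pos: [548.5, -123.6, 190.2]
tool_rot: [0.557, 0.828, -0.031, 0.061]
force: [2.9, -14.0, 0.6]
width: 0.5
y' 31.1 z 100.2 x' 3.5 r 105.0 ang 0.301 [  2.9 -14.    0.6] 17.02 7.8
clock: 17.27
eef_pos: [548.1, -119.8, 191.7]
tool_rot: [0.556, 0.827, -0.035, 0.07]
force: [2.3, -19.9, 3.8]
width: 0.5
y' 34.7 z 101.7 x' 4.6 r 107.5 ang 0.329 [  2.3 -19.9   3.8] 17.27 8.9
17.325 [ 548.1 -119.7  191.9] jawline 22.2 [  2.  -18.2   3.6] 0.4 [-0.3   0.42  1.61 -0.13  1.01 -0.62]
```

View pics/w22.png

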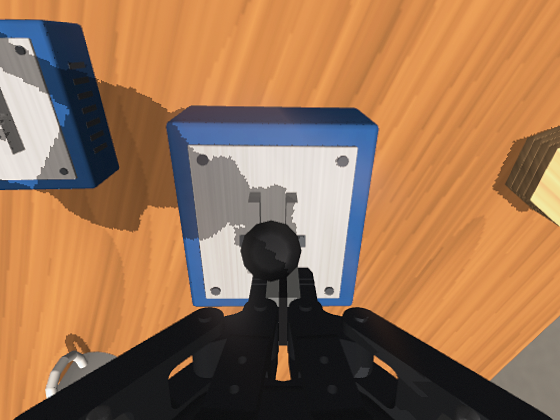

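The bat holds firm against 20 N. I'll back off, rise and measure again.

```bash
python3 -m pendant '[[[0.006,-0.014,0],0],[[0.006,-0.014,0.005],0],[[0,0,0.045],0],[[0,0,0.05],0],[[0,0.04,0.01],0],[[-0.006,0.03,0],0],[[0,0,0],0],[[0,0,0],0]]' 0; python3 w.py w23; python3 - <<'E'
from m import *
c=imaging.read_camera("scene");pickle.dump(c,open("pics/scene4.pkl","wb"));im=c["img"]
cv2.imwrite("pics/scene4.png",im[:,:,::-1])
w=load("w23")["img"];cv2.imwrite("pics/w23z.png",cv2.resize(w[70:300,180:380],None,fx=2.5,fy=2.5,interpolation=cv2.INTER_CUBIC)[:,:,::-1])
cv2.imwrite("pics/scene4z.png",cv2.resize(im[170:290,190:310],None,fx=4.5,fy=4.5,interpolation=cv2.INTER_CUBIC)[:,:,::-1])
E
```

```text
clock: 18.32
eef_pos: [554.6, -78.8, 305.4]
tool_rot: [0.558, 0.827, -0.034, 0.068]
force: [0.7, -0.2, 0.4]
width: -0.0
18.375 [554.5 -79.  305.3] jawline 22.1 [ 0.7 -0.1 -0.1] -0.0 [-0.22  0.33  1.42 -0.12  1.3  -0.58]
```

View pics/w23z.png

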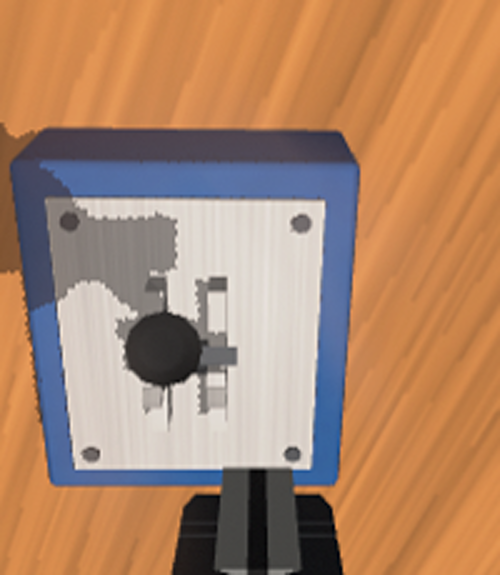

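View pics/scene4z.png

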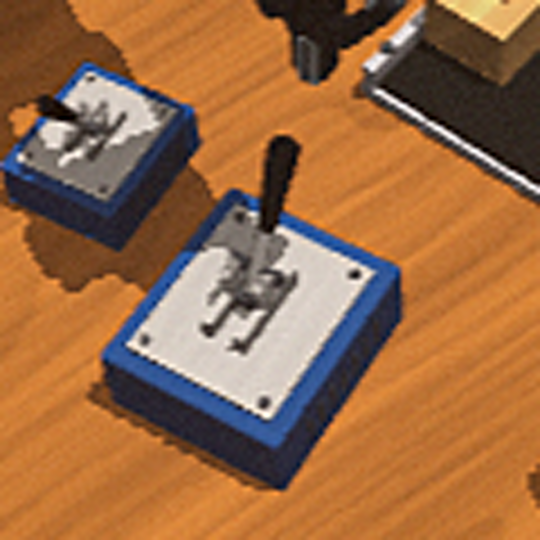

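```bash
python3 - <<'E'
from m import *
ey=np.array([-.366,.93,0]);ez=np.array([0,0,1.])
w=load("w23");f=lambda L:(np.array(L)+.5)/2.5-.5+[180,70]
P=onz(w,f([(10,160),(359,165),(333,485),(51,485)]),74);rep("box",P)
pv=P.mean(0)*[1,1,0]+[0,0,85]
print("end obs",f([(163,348)]))
for a in(.4,.45,.5,.55): print(a,[proj(w,pv+r*(np.sin(a)*ey+np.cos(a)*ez))[0].round(1).tolist() for r in(0,118,125,138)])
def dark(im,x0,x1,y0,y1,th=48):
    m=np.zeros(im.shape[:2],np.uint8);m[y0:y1,x0:x1]=(im[y0:y1,x0:x1].max(2)<th)*255
    n,l,st,ce=cv2.connectedComponentsWithStats(m);i=1+st[1:,4].argmax();Q=np.argwhere(l==i)[:,::-1].astype(float)
    mu=Q.mean(0);d=np.linalg.svd(Q-mu,full_matrices=False)[2][0];t=(Q-mu)@d
    return mu,mu+d*t.min(),mu+d*t.max(),len(Q)
c=pickle.load(open("pics/scene4.pkl","rb"));print(dark(c["img"],240,262,196,226))
for a in(.45,.5,.55):
  for p in (0,5): print(a,p,[proj(c,np.array([559,-155,85])+(r+p)*(np.sin(a)*ey+np.cos(a)*ez))[0].round(1).tolist() for r in(60,100,131)])
E
```

```text
box [[458.89408232728954, -101.80006070984304], [593.9805509642334, -49.779879688741026], [652.3834175226735, -203.69159781452362], [518.8484592400688, -255.48647718738926]] 
 mean [ 556.  -152.7   74. ] len [144.8 164.6 143.2 165. ] ang [  21.1  -69.2 -158.8  111.3] 
 bedframe [[-105.56489765289822, -274.4453723156242], [37.83129187514963, -254.64673420325846], [59.54521586951491, -417.8282812710573], [-82.28900808254697, -437.7618591913166]]
end obs [[244.9 208.9]]
0.4 [[255.0, 210.0], [245.4, 221.6], [244.5, 222.6], [242.8, 224.7]]
0.45 [[255.0, 210.0], [245.4, 213.9], [244.5, 214.2], [242.7, 214.9]]
0.5 [[255.0, 210.0], [245.4, 206.1], [244.5, 205.8], [242.8, 205.1]]
0.55 [[255.0, 210.0], [245.4, 198.4], [244.6, 197.4], [242.8, 195.2]]
(array([251.2, 209.7]), array([253.2, 200.2]), array([248.8, 221. ]), 104)
0.45 0 [[248.3, 220.6], [250.4, 209.9], [252.0, 201.4]]
0.45 5 [[248.5, 219.3], [250.6, 208.5], [252.3, 200.0]]
0.5 0 [[248.8, 220.2], [251.2, 209.3], [253.1, 200.6]]
0.5 5 [[249.1, 218.9], [251.5, 207.9], [253.4, 199.2]]
0.55 0 [[249.3, 219.9], [252.0, 208.8], [254.2, 199.9]]
0.55 5 [[249.6, 218.5], [252.4, 207.4], [254.6, 198.5]]
```

The bat now measures 0.48–0.5 rad lean with a pull of about 0, so it is fully on and dropped in. I'll take a final look at the whole scene.

View pics/scene4.png

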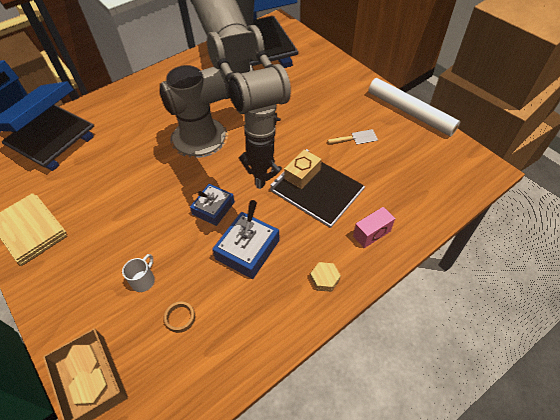

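The block is still at the bar with its hexagon up, at (302,165). The large toggle is over at (251,210), the bystanders haven't moved, and the arm is clear of everything.

```bash
python3 -c "
from plant import ctrl; print(ctrl.job_done())"
```

```text
the job is handed in; nothing more can be done
None
```

The heat press is ready and I handed the job in at about 18.4 s of the 61 s allowed; no verdict came back.

- **Block:** I tipped it towards the stop bar without lifting it, so the hexagon is up, then pushed it against the bar with about 20 N. The wrist camera put its bar-side edge at bed x of about -104 mm (bar face -105 mm). It was parallel to the bar within about 0.5°.
- **Toggle:** Only after that, I pulled the larger box's toggle out about 16 mm, swung it over and released it.
    - **Lowering:** while I was lowering it in, the wrist force briefly reached about 38 N (35 N of it upward), well under the 120 N limit.
    - **First check:** the bat had dropped in but leaned only about 0.42–0.45 rad, at the edge of the lock's window. I nudged it to its end with closed fingers, where it held against about 20 N.
    - **Last check:** it leans 0.48–0.50 rad with the pull at about 0, good to a few mm.
- **Not tested:** I did not push the toggle back towards off to test the lock.
- **Other things:** In the last scene picture the other things, including the pink block and the smaller box, look where they were. The arm was touching nothing.

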